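Peel the top tray from a stuck nest in the display case and present it

TASK

Slide the clear panel of the flat display case fully open. Then peel the top enamel tray off the stuck trays below by lifting the corner with the orange tab first, the corner diagonally across staying down until the tab corner is well up (about 3 cm), without shifting or dragging up the trays below. Finish while still holding the tray: roughly level, right way up and still, its middle over the blue pad and well clear of it (at least 15 cm up); leave the panel open and the jar, stopper and brush where they are.

Things in the scene. Friction and masses are not known exactly. Their poses are not given: they have to be found in the camera images.
- case: flat wooden display case fixed on the table, 280 (x) x 520 (y) x 110 mm high; walls 8 mm, cork floor 10 mm thick; tracks on the long walls rise to 122 mm. Origin: centre of its underside. The +y half has a fixed glass top (at 104 mm), the -y half the sliding clear panel; with that open, the opening spans y -250 to -15 mm, x -130 to +130 mm in this frame
- panel (a joint): how far the clear sliding panel is slid open, along the case's +y direction: 0 m closed, 0.24 m fully open at its stop. Panel 262 x 260 x 5 mm, its top face 116 mm above the case's underside; it slides with a friction of about 1.5 N and stays where it is left
- panel_handle (a point): middle of the black grip bar that stands on the panel near its +y edge: 70 mm long (case x), 12 mm thick (case y), 35 mm tall above the panel's top face; this point lies 19 mm above the panel's top face, 16 mm under the bar's top
- tray: top tray: white enamel, blue rim 150 x 110 mm (x, y), 30 mm high, 170 g. Origin: centre of its underside, z up out of the hollow. Nested 20 mm deep; a rubber bumper near each rim corner clings to it with 1 to 1.5 N until that corner is some 5 mm up. Lift slowly by one corner, tilting the hand along (turning about the far rim corner)
- tab (a point): orange upright lifting tab in the tray's (-x, +y) corner: a plate 8 mm thick, 28 mm long along the tray's diagonal (towards tray direction (0.806, -0.591)), standing 28 mm above the rim top. This point is in the middle of the plate, 14 mm above the rim top, at (-60, 44, 44) mm in the tray's frame; axes as the tray's. Grip it across its thickness from above
- tab_corner (a point): outer corner of the tray's rim at the tab, on the rim's underside, at (-75, 55, 20) mm in the tray's frame
- far_corner (a point): far outer corner of the tray's rim, diagonally across from the tab, on its underside, at (75, -55, 20) mm in the tray's frame
- stack: the three like trays below, one loose piece of about 0.9 kg, 150 x 110 x 50 mm, standing on the case's floor under the sliding panel, heading as the top tray; four steel lugs with black rubber bumpers stand on its long sides (140 mm over them, 62 mm high). Origin: centre of its underside; the top tray's origin starts 30 mm above it
- pad: blue inspection pad lying fixed on the table, 160 x 160 x 3 mm, to the robot's left of the case. Origin: centre of its underside
- jar: bystander: glass jar with black cap and paper label, 60 mm across, 85 mm high, origin under its middle. Leave alone
- stopper: bystander: green glass stopper standing on its broad end, 48 mm across, 50 mm high, origin under its middle. Leave alone
- brush: bystander: dusting brush lying on the table, 180 mm long. Leave alone
Mind the look-alikes: they are no part of the job. Several things look just like the pad: the one meant starts farthest to the robot's left.

How it is judged (in metres and radians):
On the way, in this order (a step that is already met when the one before it is completed fails the run):
1. the panel is slid fully open (value of joint panel above 0.22 m), for 0.1 s.
2. the tab corner is lifted at least 25 mm while the far corner is still within 12 mm of the trays below (z of tab_corner in the frame of stack above 0.075 m and z of far_corner in the frame of stack below 0.062 m and distance between far_corner and stack below 0.13 m), for 0.1 s.
At the end, for the whole second after the job is handed in: Fingers hold the tray still, underside over 14 cm up, within 20 degrees of level, its middle within 6 cm of the pad's middle; panel open by over 0.20 m; the trays below flat and within 2 cm, and jar, stopper and brush within 3 cm, of their start (contact force between the fingers and tray above 2 N and horizontal distance between tray and pad below 0.06 m and height (world z) of tray above 0.14 m and height (world z) of far_corner above 0.12 m and angle between tray's own z axis and vertical below 0.35 rad and linear speed of tray below 0.04 m/s and value of joint panel above 0.2 m and distance of stack from where it was at the start of the episode below 0.02 m and angle between stack's own z axis and vertical below 0.05 rad and distance of each of jar, stopper, brush from where it was at the start of the episode below 0.03 m); the arm keeps its last pose, push and grip.
It fails at once if the trays below are dragged up, tipped or shifted (distance of stack from where it was at the start of the episode above 0.025 m or angle between stack's own z axis and vertical above 0.15 rad).
It fails at once if a bystander is disturbed (distance of any of jar, stopper, brush from where it was at the start of the episode above 0.03 m or angle between jar's own z axis and vertical above 0.5 rad).
It also fails if it takes over 69 s, if anything falls off the work surface, if the arm or the gripper's body presses on something with over 40 N, if the wrist force passes 120 N, or if a joint passes its speed limit or range.

ROBOT

A 6-joint arm with a two-finger parallel gripper is mounted at the origin on the work surface. World frame = base frame: x ahead of the robot, y to its left, z up, the work surface at z = 0. Lengths are in mm, angles in rad, forces in N, time in s.
With the tool pointing down it reaches from about 250 to 725 mm from the base axis. Payload 4 kg.
Tool frame: the origin (TCP) lies between the finger pads; the fingertips stand 17 mm ahead of it and the grasp point (between the pads) lies 2 mm behind it; z points along the fingers, y is the line along which they close (so a half turn about z gives the same grasp; the last joint's range is limited). The gripper opens to 85 mm and grips with 20 to 120 N. Pads are 22 mm wide; open, the fingers measure 114 mm over their backs; the gripper's body (76 mm by 85 mm) begins 54 mm behind the grasp point. The pads swing forward as they close: fully open they stand 13 mm farther back than shut.
Start: joints at [1.202, 0.241, 0.005, 1.335, 0, 1.571], TCP at [180.246, 466.381, 248.306] pointing down, gripper open.
Joint ranges: [-2.72, 2.72], [-1.05, 1.87], [-1.09, 1.28], [-1.99, 2.15], [-1.42, 1.44], [-3.14, 3.14]. Speed limits (rad/s): [2.79, 2.79, 3.14, 3.14, 3.14, 3.14].

INTERFACE

Orientations are given as a rotation vector (axis times angle).
In Python, from workcell import arm gives the robot as it stands. The module is installed in compiled form; this text tells all that it offers.
- The arm moves only by the shell command python3 -m jog 'ROWS'. ROWS is text: rows parted by semicolons, each of 5 numbers parted by spaces: the opening, from 0 (shut) to 1 (fully open), then the shift along the tool's x, y, z in cm, then the turn about the tool's z in rad. In form: claw dx dy dz yaw; .... A call has 1 to 5 rows; each row is the pose to reach, as a shift and turn from the pose commanded when the call began, along the tool's axes at that moment; what a row does not reach only later rows make up. A row lasts 1/8 s, in which the tool goes at most 62.5 mm and 10.7 degrees, less where a joint would pass 70% of its speed; a pose out of reach is approached as far as the arm can. A call with a gripper value outside its range is refused whole. The fingers move at their own pace and stop on an object; the grip force is fixed at half the most. Time passes only in rows, so rows that repeat a pose let the fingers close. It gives the time, the measured TCP pose, the force, the opening and the grip force at its end, in the units of the state.
- arm.get_obs(): the state, without advancing time (a new reading comes with each control period).
- arm.camera(name): name is "scene" or "side" or "wrist"; returns (picture, depth): 420x560x3 uint8, red, green, blue; 420x560 float32, mm along the optical axis (not along the pixel's ray), 0 where there is no reading.
- arm.camera_params(name): a dict with "vertical_fov" (degrees; the focal length in pixels is half the picture's height over the tangent of half this angle, whatever the lens; pixels are square), "cx", "cy" (the principal point, pixels), "extrinsics" (4x4, takes a point from camera to world coordinates). Camera axes: x right, y down, z forward; pixel columns grow to the right and rows downward; lengths in mm; the calibration is good to about 2 mm. A picture is of the moment at which its call begins: read the wrist's pose just before it. camera_params takes no time and is no camera call; for the wrist camera it gives the pose at the moment of the call.
- arm.sign_off(): hands the job in; it is judged then, once.
Trained networks look in the newest picture that a camera, given by its name, has taken for a name from the list of things; names that differ only in an ending like _2 or _b are one class to them, and where a whole thing is asked for, a point or a joint stands for the part that bears it (a point fixed in the world has none). Each returns a list of dicts, best first, with "p" (0 to 1); they miss things now and then, are a little off and sometimes report something else, mostly with a low value. They report only what shows in the picture. A call takes as long as a camera call. They do not tell look-alikes from the thing itself.
- arm.search_frame(query, camera): "extent" ([centre column, centre row, width, height] in pixels, round what is visible of it).
- arm.landmark_of(query, camera): "location" ([column, row] in pixels: a listed point, or the origin of a listed thing).
The state is a dict: "clock": time; "q": joint angles; "qd": joint speeds; "effort": joint torques, N m; "ee_pos": TCP position; "orientation": TCP orientation; "ft_force": force on the tool from outside, world axes, zero at the start; "torque": the same for the moment, N m; "gripper_width": finger opening in mm; "gripper_force": force on a finger pad.
Only numpy, scipy, OpenCV 4.12 (cv2) and the standard library are available. Lean on these libraries where they do the work, as an engineer would, in place of code of your own. Each camera call takes 0.05 s, during which the arm holds its last target. There are 200 camera calls.

## Working session

There is one attempt and no reset: what is moved stays moved. The work goes in short steps, Python scripts to look and compute and a shell command to move; the robot and the scene stay as the last step left them, time stands still between calls to the robot, and variables do not carry over. Pictures are saved under pics/ and viewed, at most 14 in all, crops included, and the job is handed in when it is done.

```bash
mkdir -p pics; cat > h.py <<'E'
import numpy as np, cv2
from workcell import arm
def cam(n):
    p=arm.camera_params(n); im,d=arm.camera(n); return im,d,p
def K(p,shape=(420,560)):
    f=shape[0]/2/np.tan(np.radians(p["vertical_fov"])/2); return f,p["cx"],p["cy"]
def ray(p,uv):
    f,cx,cy=K(p); T=np.array(p["extrinsics"]); d=T[:3,:3]@np.array([(uv[0]-cx)/f,(uv[1]-cy)/f,1]); return T[:3,3],d
def at_depth(p,uv,z):
    o,d=ray(p,uv); return o+d*z
def at_z(p,uv,z):
    o,d=ray(p,uv); return o+d*(z-o[2])/d[2]
def tri(p1,u1,p2,u2):
    o1,d1=ray(p1,u1);o2,d2=ray(p2,u2)
    s=np.linalg.lstsq(np.stack([d1,-d2],1),o2-o1,rcond=None)[0]
    a,b=o1+s[0]*d1,o2+s[1]*d2; return (a+b)/2,np.linalg.norm(a-b)
def save(n,im): cv2.imwrite(n,im[:,:,::-1])
E
python3 - <<'E'
from h import *
np.set_printoptions(precision=1,suppress=True)
o=arm.get_obs();print({k:np.round(v,3) for k,v in o.items()})
P={}
ims=[]
for c in ["scene","side"]:
    im,d,p=cam(c);P[c]=p;ims.append(im);print(c,p["vertical_fov"],p["cx"],p["cy"]);print(np.array(p["extrinsics"]))
    save(f"pics/{c}0.png",im)
    for q in ["case","panel_handle","tab","tray","tab_corner","far_corner","stack","pad","jar","stopper","brush"]:
        for r in arm.landmark_of(q,c)[:4]:
            u=r["location"];print(c,q,round(r["p"],2),np.round(u),at_depth(p,u,d[min(419,max(0,int(u[1]))),min(559,max(0,int(u[0])))]))
E
```

```text
{'clock': np.float64(0.0), 'q': array([ 1.2,  0.2,  0. ,  1.3, -0. ,  1.6]), 'qd': array([ 0., -0.,  0.,  0., -0.,  0.]), 'effort': array([  0. , -37.2,  25.2,   0. ,   0. ,  -0. ]), 'ee_pos': array([180. , 465.8, 247.4]), 'orientation': array([-0.6, -3.1,  0. ]), 'ft_force': array([-0.7,  0.8,  0.1]), 'torque': array([ 0.,  0., -0.]), 'gripper_force': np.float64(0.0), 'gripper_width': np.float64(85.777)}
scene 45.17323022052889 287.83137060034016 210.25161909937628
[[   0.7    0.4   -0.6 1353.9]
 [   0.7   -0.4    0.6 -826.9]
 [   0.    -0.8   -0.6  941. ]
 [   0.     0.     0.     1. ]]
scene case 0.58 [278. 283.] [ 676.  -212.2  114. ]
scene panel_handle 0.94 [283. 244.] [ 602.5 -128.9  147.7]
scene tray 0.87 [228. 303.] [ 647.5 -342.8  117.1]
scene tab_corner 0.67 [278. 284.] [ 675.8 -213.   113.4]
scene far_corner 0.55 [237. 324.] [ 665.1 -335.9   54.5]
scene stack 0.55 [231. 308.] [ 601.5 -304.3   41.1]
scene pad 0.85 [357. 197.] [447.5 369.1   2.4]
scene pad 0.69 [289. 181.] [205.8 269.3   3.8]
scene jar 0.88 [409. 232.] [712.1 294.3  30. ]
scene stopper 0.61 [284. 217.] [467.8   1.9 103.1]
side 43.85601527907843 279.6949531515311 212.28108822309508
[[   0.9   -0.3    0.3   47.5]
 [  -0.4   -0.7    0.6 -769.2]
 [   0.    -0.6   -0.8 1203.2]
 [   0.     0.     0.     1. ]]
side case 0.56 [356. 258.] [ 545.7 -183.2  114.7]
side panel_handle 0.77 [357. 228.] [ 578.9 -127.2  153.8]
side tray 0.63 [390. 301.] [ 554.7 -325.1  116.4]
side far_corner 0.77 [425. 294.] [ 664.5 -329.1   70.5]
side pad 0.97 [174. 203.] [207.6 280.3   8.9]
side pad 0.73 [244. 164.] [465.7 349.2   2.1]
side jar 0.75 [310. 148.] [674.6 296.6  30.7]
side stopper 0.63 [244. 226.] [355.2  96.3  28.5]
side brush 0.83 [279. 288.] [ 359.  -126.5   19.9]
```

View pics/scene0.png

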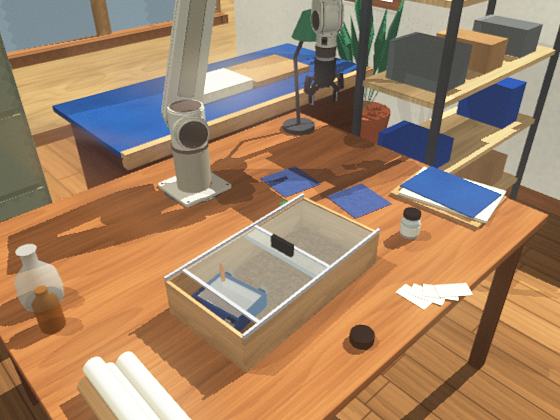

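View pics/side0.png

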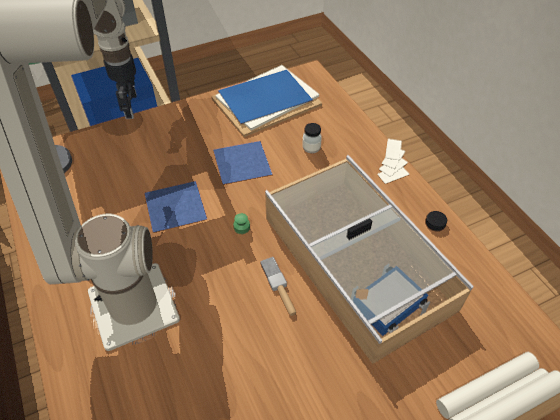

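Two flat blue cloths look like the pad: side pixels (243,162) and (176,206). There is also a blue booklet on papers at (265,97). The pad must lie flat on the table and be farthest left (largest y), which fits (243,162). I'll confirm it in a crop. The black bar is at side (360,229), and the tray sits under the panel at about (392,300).

```bash
cat > m.py <<'E'
from h import *
np.set_printoptions(precision=1,suppress=True)
C=[];Col=[]
P={};L={}
for c in ["scene","side"]:
    im,d,p=cam(c);P[c]=p
    f,cx,cy=K(p);T=np.array(p["extrinsics"]);v,u=np.mgrid[:420,:560]
    X=np.stack([(u-cx)/f*d,(v-cy)/f*d,d],-1)@T[:3,:3].T+T[:3,3]
    m=d>0
    C.append(X);Col.append(im)
    L[c]={q:arm.landmark_of(q,c) for q in ["panel_handle","tray","tab","far_corner","tab_corner"]}
    Z=X[...,2];g=m&(X[...,0]>350)&(X[...,0]<850)&(X[...,1]>-550)&(X[...,1]<150)
    t=g&(Z>108)&(Z<128); 
    # remove outliers
    lab=cv2.connectedComponentsWithStats(t.astype(np.uint8));k=1+np.argmax(lab[2][1:,4]);t=lab[1]==k
    print(c,"rect",cv2.minAreaRect(X[t][:,:2].astype(np.float32)),np.percentile(Z[t],[5,50,95]))
    dark=(im.max(-1)<60)&g&(Z>125)&(Z<165)
    if dark.sum(): print(c,"handle",X[dark].mean(0),dark.sum(),cv2.minAreaRect(X[dark][:,:2].astype(np.float32)),np.percentile(Z[dark],98))
    org=(im[...,0]>150)&(im[...,0]>im[...,2]*1.5)&g
    hsv=cv2.cvtColor(im,cv2.COLOR_RGB2HSV)
    bl=(hsv[...,0]>105)&(hsv[...,0]<130)&(hsv[...,1]>100)&m&(Z<15)&(Z>-8)&(X[...,1]>150)
    n,lb,st,ce=cv2.connectedComponentsWithStats(bl.astype(np.uint8))
    for i in range(1,n):
        if st[i,4]>150: print(c,"blue",ce[i],st[i,4],cv2.minAreaRect(X[lb==i][:,:2].astype(np.float32)))
    if c=="side": save("pics/crop1.png",np.hstack([cv2.resize(im[80:240,130:330],None,fx=2,fy=2),cv2.resize(im[200:360,290:490],None,fx=2,fy=2)]))
for q in ["panel_handle","tray","tab","far_corner","tab_corner"]:
    a,b=L["scene"][q],L["side"][q]
    if a and b: print(q,tri(P["scene"],a[0]["location"],P["side"],b[0]["location"]),a[0]["p"],b[0]["p"])
E
python3 m.py
```

```text
scene rect ((591.7102661132812, -135.92437744140625), (287.2186279296875, 524.2559814453125), 4.448872089385986) [110.7 116.7 122.4]
scene handle [ 596.6 -126.8  141.3] 225 ((594.9873046875, -123.50836181640625), (69.47262573242188, 16.98264503479004), 6.421020984649658) 153.67414064703948
scene blue [289.3 182.4] 705 ((204.71597290039062, 271.06719970703125), (154.54795837402344, 161.34214782714844), 82.1075210571289)
scene blue [358.3 200.2] 1096 ((462.26007080078125, 357.7227478027344), (163.73046875, 161.1725311279297), 80.01734161376953)
side rect ((591.9508056640625, -134.036376953125), (284.6554260253906, 523.4256591796875), 4.55562686920166) [111.3 117.6 123.2]
side handle [ 587.9 -124.5  144.3] 235 ((589.4215698242188, -121.85942840576172), (70.0467300415039, 14.687873840332031), 4.786333084106445) 156.91694342255093
side blue [241.1 162.3] 1274 ((461.3118896484375, 359.7579650878906), (163.4636993408203, 155.52188110351562), 78.8873519897461)
side blue [173.3 205.9] 1753 ((206.84786987304688, 275.876953125), (163.57029724121094, 156.07040405273438), 82.12191009521484)
panel_handle (array([ 586.1, -112.8,  123.2]), np.float64(1.051434596919286)) 0.63 0.6
tray (array([ 588.1, -294.4,   40.5]), np.float64(2.553067522810334)) 0.65 0.93
far_corner (array([ 669. , -329.9,   51. ]), np.float64(10.697038633694048)) 0.71 0.71
```

View pics/crop1.png

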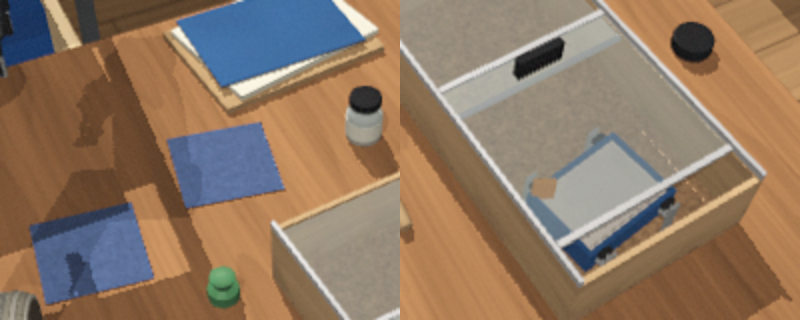

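The crop confirms it. The left-hand crop shows both cloths flat on the table: the upper one at side (241,162) maps to y ≈ 359 mm and the other at (173,206) to y ≈ 273 mm. So the pad is (462, 359). In the right-hand crop, the tray has its tan/orange tab at its near-left corner, and the handle is clear to reach.

```bash
cat > go.py <<'E'
import sys
from h import *
from scipy.spatial.transform import Rotation as Ro
np.set_printoptions(precision=2,suppress=True)
def plan(x,y,z,ang=None):
    o=arm.get_obs();R=Ro.from_rotvec(o["orientation"]).as_matrix();p=np.array(o["ee_pos"])
    d=R.T@(np.array([x,y,z])-p)/10
    cur=np.degrees(np.arctan2(R[1,1],R[0,1]))
    turn=0 if ang is None else -np.radians((ang-cur+90)%180-90)
    print("pos",p,"tooly",cur,"tilt",R[:,2],"d cm",d,"turn",round(turn,3),"q6",round(o["q"][5],2),"w",o["gripper_width"],"gf",o["gripper_force"],"F",o["ft_force"],"t",o["clock"])
if __name__=="__main__": plan(*map(float,sys.argv[1:4]),*(map(float,sys.argv[4:5])))
E
python3 go.py 592 -125 220 94.5
```

```text
pos [180.24 466.4  248.31] tooly 68.87243286030949 tilt [ 0.  0. -1.] d cm [-59.73 -40.32   2.83] turn -0.447 q6 1.57 w 85.1684675940152 gf 0.0 F [ 0.77 -0.78 -0.36] t 1.8
```

```bash
python3 -m jog '1 -5 -3.36 0 0; 1 -10 -6.72 0 0; 1 -15 -10.08 0 0; 1 -20 -13.44 0 0; 1 -25 -16.8 0 0'; python3 -m jog '1 -5 -3.36 0 0; 1 -10 -6.72 0 0; 1 -15 -10.08 0 0; 1 -20 -13.44 0 0; 1 -25 -16.8 0 0';python3 -m jog '1 -5 -3.36 0.8 -0.12; 1 -9.73 -6.72 1.6 -0.24; 0.7 -9.73 -6.72 2.4 -0.36; 0.7 -9.73 -6.72 2.83 -0.447; 0.7 -9.73 -6.72 2.83 -0.447'; python3 - <<'E'
from h import *
from go import plan
plan(592,-125,137,94.5)
im,d,p=cam("wrist");save("pics/w1.png",im)
for q in ["panel_handle","tab","tray","tab_corner","far_corner"]:
    for r in arm.landmark_of(q,"wrist")[:2]:
        u=r["location"];print(q,round(r["p"],2),np.round(u),at_depth(p,u,d[int(u[1]),int(u[0])]),at_z(p,u,{"panel_handle":135,"tab":84,"tray":40}.get(q,60)))
E
```

```text
clock: 2.42
ee_pos: [353.8, 218.0, 248.6]
orientation: [0.575, 3.088, 0.001]
ft_force: [1.4, 0.7, 0.3]
gripper_width: 85.5
gripper_force: 0.0
clock: 3.05
ee_pos: [526.5, -29.1, 248.5]
orientation: [0.576, 3.088, 0.001]
ft_force: [1.2, 0.9, -0.0]
gripper_width: 85.5
gripper_force: 0.0
clock: 3.68
ee_pos: [591.8, -125.3, 219.2]
orientation: [0.12, -3.138, -0.001]
ft_force: [0.3, -1.2, -0.7]
gripper_width: 59.9
gripper_force: 0.0
pos [ 591.76 -125.27  219.21] tooly 94.39333949716894 tilt [-0.  0. -1.] d cm [-0.04  0.02  8.22] turn -0.002 q6 -0.29 w 59.93210824607289 gf 0.0 F [ 0.26 -1.18 -0.68] t 3.675
panel_handle 0.66 [285. 226.] [ 587.43 -122.41  148.69] [ 591.84 -121.78  135.  ]
tray 0.59 [264. 182.] [ 570.93 -136.4   114.59] [ 586.04 -138.03   40.  ]
```

View pics/w1.png

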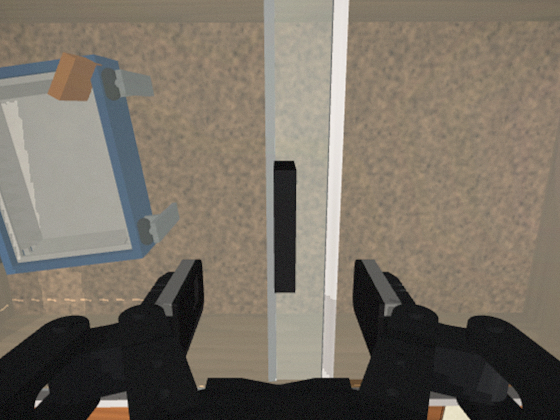

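The wrist view shows the grip bar upright at (285,227) between the open fingers, at y ≈ -122. The tray's orange tab is at (72,78). I'm going down to grip the bar.

```bash
python3 -m jog '0.7 -0.3 0.3 4 0; 0.7 -0.3 0.3 8 0; 0 -0.3 0.3 8 0; 0 -0.3 0.3 8 0; 0 -0.3 0.3 8 0';  python3 -m jog '0 0 0 0 0; 0 0 0 0 0; 0 0 1 0 0; 0 0 2 0 0; 0 0 2 0 0'
```

```text
clock: 4.6
ee_pos: [596.3, -122.0, 142.6]
orientation: [-0.123, 3.135, -0.001]
ft_force: [0.4, 0.5, 1.2]
gripper_width: 10.8
gripper_force: 59.8
clock: 5.22
ee_pos: [594.6, -101.4, 142.6]
orientation: [-0.124, 3.135, -0.001]
ft_force: [-0.4, 1.6, 5.6]
gripper_width: 10.8
gripper_force: 60.5
```

```bash
python3 -m jog '0 0 3.5 -0.1 0; 0 0 7 -0.1 0; 0 0 10.5 -0.1 0; 0 0 14 -0.1 0; 0 0 17.5 -0.1 0';  python3 -m jog '0 0 1.5 0 0; 0 0 3 0 0; 0 0 4 0 0; 0 0 4.4 0 0; 0 0 4.4 0 0'
```

```text
clock: 5.85
ee_pos: [580.6, 72.6, 142.6]
orientation: [-0.121, 3.136, -0.003]
ft_force: [1.9, -4.2, 1.2]
gripper_width: 11.2
gripper_force: 60.0
clock: 6.48
ee_pos: [580.4, 76.2, 142.5]
orientation: [-0.078, 3.132, -0.123]
ft_force: [7.8, -105.5, 6.7]
gripper_width: 10.8
gripper_force: 104.1
```

```bash
python3 -m jog '0 0 -2 0 0; 0 0 -3.9 0 0; 0 0 -3.9 0 0'; python3 - <<'E'
from h import *
from go import plan
plan(592,-125,137,94.5)
for c in ["side"]:
    im,d,p=cam(c);save("pics/s2.png",cv2.resize(im[100:340,240:500],None,fx=2.2,fy=2.2))
E
```

```text
clock: 6.85
ee_pos: [580.5, 74.8, 142.5]
orientation: [-0.117, 3.136, -0.004]
ft_force: [1.2, -12.1, 7.0]
gripper_width: 10.9
gripper_force: 62.9
pos [580.51  74.83 142.53] tooly 94.26639809686868 tilt [ 0. -0. -1.] d cm [  0.34 -20.01   0.61] turn -0.004 q6 0.06 w 10.874480612988926 gf 62.90521502494812 F [  1.23 -12.13   7.02] t 6.85
```

View pics/s2.png

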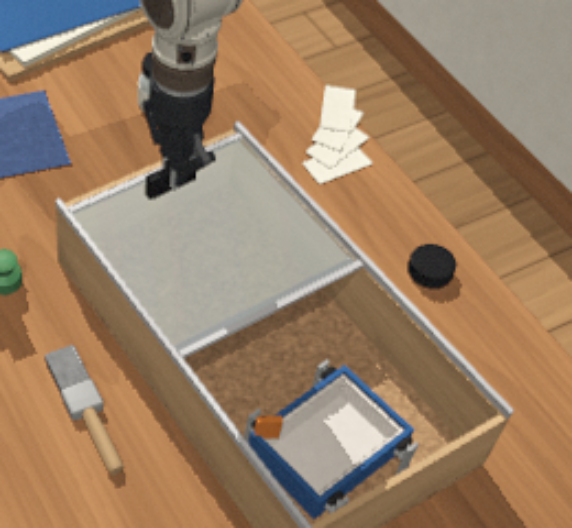

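The image shows the panel over the +y half, its front edge at about crop (270,310), and the tray uncovered with the tab at (266,427). In the first pictures the white panel edge already crossed the tray, so the panel started partly open. The 105 N push was the stop. I'm releasing the bar and moving over the tray.

```bash
python3 -m jog '0.6 0 0 0 0; 0.6 0 0 0 0; 0.6 0 0 -4 0; 0.6 0 0 -9 0; 0.6 0 -3 -10 0';  python3 -m jog '0.6 0 -6 0 0; 0.6 0 -12 0 0; 0.6 0 -18 0 0; 0.6 0 -24 0 0; 0.6 0 -30 0 0'; python3 -m jog '0.5 1 -2 0 0; 0.5 2 -3 0 0'
cat > look.py <<'E'
from h import *
from go import plan
import sys,json
plan(592,-270,240,94.5)
im,d,p=cam("wrist");save(sys.argv[1],im)
np.savez("/tmp/"+sys.argv[1].split("/")[1]+".npz",im=im,d=d,T=p["extrinsics"],f=K(p))
for q in ["tab","tray","tab_corner","far_corner","stack","panel_handle"]:
    for r in arm.landmark_of(q,"wrist")[:2]:
        u=r["location"];print(q,round(r["p"],2),np.round(u),at_depth(p,u,d[int(u[1]),int(u[0])]),at_z(p,u,{"panel_handle":135,"tab":84,"tray":40}.get(q,60)))
E
python3 look.py pics/w2.png
python3 - <<'E'
from h import *
p=arm.camera_params("side");print(at_z(p,(362.7,240.9),116))
E
```

```text
clock: 7.52
ee_pos: [583.2, 51.1, 244.9]
orientation: [-0.132, 3.132, 0.002]
ft_force: [0.3, -0.8, 0.2]
gripper_width: 51.0
gripper_force: 0.0
clock: 8.15
ee_pos: [605.6, -251.2, 240.5]
orientation: [0.127, -3.139, -0.002]
ft_force: [0.7, 0.0, 0.5]
gripper_width: 51.1
gripper_force: 0.0
clock: 8.4
ee_pos: [587.1, -282.4, 240.1]
orientation: [0.124, -3.138, -0.002]
ft_force: [0.5, -0.6, -0.2]
gripper_width: 43.0
gripper_force: 0.0
pos [ 587.08 -282.43  240.09] tooly 94.51382623217205 tilt [-0.  0. -1.] d cm [-0.59  1.2   0.01] turn 0.0 q6 -0.53 w 43.03456750288811 gf 0.0 F [ 0.49 -0.58 -0.15] t 8.4
tab 0.62 [311. 109.] [ 520.63 -265.5    96.56] [ 520.67 -264.4    84.  ]
tray 0.77 [260. 182.] [ 585.22 -299.08   41.38] [ 585.49 -299.13   40.  ]
tab_corner 0.66 [319.  79.] [ 494.99 -253.45    9.11] [ 498.53 -258.51   60.  ]
[ 589.17815636 -146.83899814  116.        ]
```

View pics/w2.png

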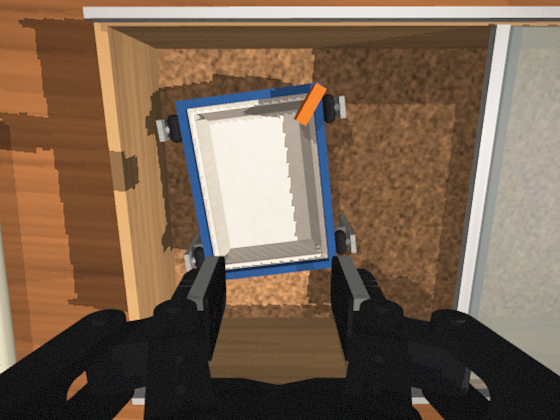

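The wrist view shows the tray uncovered, with the tab at (311,104), the blue rim between (180,100) and (333,270), and the far corner near (215,275). The panel's edge is at (485,180), fully open. Next I fit the rim and tab from depth.

```bash
cat > fit.py <<'E'
import numpy as np,cv2,sys
np.set_printoptions(precision=1,suppress=True)
def fit(fn):
    a=np.load(fn);im,d,T=a["im"],a["d"],a["T"];f,cx,cy=a["f"]
    v,u=np.mgrid[:420,:560];X=np.stack([(u-cx)/f*d,(v-cy)/f*d,d],-1)@T[:3,:3].T+T[:3,3]
    h=cv2.cvtColor(im,cv2.COLOR_RGB2HSV)
    b=(h[...,0]>100)&(h[...,0]<130)&(h[...,1]>130)&(h[...,2]>40)&(d>0)&(X[...,1]<-150)&(X[...,1]>-420)&(X[...,2]>30)
    b=cv2.erode(b.astype(np.uint8),None)>0
    z=X[b][:,2];print("rim z",np.percentile(z,[5,25,50,75,95]))
    Y=X[b&(X[...,2]>np.median(z)-25)]
    # plane
    A=np.c_[Y[:,:2],np.ones(len(Y))];c=np.linalg.lstsq(A,Y[:,2],rcond=None)[0];print("slope",c[:2])
    print("rim rect",cv2.minAreaRect(Y[:,:2].astype(np.float32)))
    o=(h[...,0]<18)&(h[...,1]>200)&(h[...,2]>180)&(X[...,2]>78)&(d>0)
    if o.any():
        n,l,s,ce=cv2.connectedComponentsWithStats(o.astype(np.uint8));k=1+np.argmax(s[1:,4]);Q=X[l==k]
        t=Q[Q[:,2]>np.percentile(Q[:,2],60)-4]
        print("tab px",ce[k],s[k],"top z",np.percentile(Q[:,2],[5,50,90]),"mean",t.mean(0),cv2.minAreaRect(t[:,:2].astype(np.float32)))
    return c
fit(sys.argv[1])
E
python3 fit.py /tmp/w2.png.npz; python3 -m jog '0.5 2 5 0 0; 0.5 4 5 0 0;0.5 4 5 0 0'; python3 look.py pics/w3.png; python3 fit.py /tmp/w3.png.npz
```

```text
rim z [67.4 68.4 68.9 69.4 70.1]
slope [-0.  0.]
rim rect ((585.48974609375, -297.03924560546875), (148.0561065673828, 109.16134643554688), 11.692951202392578)
tab px [310.6 103.6] [296  84  30  41 449] top z [96.  97.3 98.1] mean [ 517.3 -266.2   97.2] ((517.5044555664062, -266.2896423339844), (7.799300670623779, 26.909399032592773), 65.01079559326172)
clock: 9.12
ee_pos: [543.1, -234.9, 241.8]
orientation: [-0.125, 3.139, -0.0]
ft_force: [0.2, -0.1, -0.6]
gripper_width: 42.9
gripper_force: 0.0
pos [ 543.13 -234.94  241.8 ] tooly 94.55793560592221 tilt [ 0. -0. -1.] d cm [-4.59 -3.88  0.18] turn 0.001 q6 -0.49 w 42.949635986220265 gf 0.0 F [ 0.19 -0.09 -0.6 ] t 9.125
tab 0.64 [239. 159.] [ 515.25 -265.63   97.22] [ 517.2  -266.83   84.  ]
tray 0.72 [204. 225.] [ 586.08 -299.6    40.66] [ 586.31 -299.72   40.  ]
tab_corner 0.91 [252. 132.] [ 502.75 -262.93    9.54] [ 498.91 -259.86   60.  ]
rim z [56.8 68.  68.8 69.4 70.1]
slope [ 0. -0.]
rim rect ((584.8199462890625, -296.92803955078125), (148.8780059814453, 109.33512115478516), 11.585822105407715)
tab px [239.  161.4] [226 143  27  38 379] top z [95.9 97.2 98. ] mean [ 517.2 -265.7   97.2] ((517.6416015625, -265.8733215332031), (7.077308654785156, 27.08330726623535), 65.56864166259766)
```

```bash
python3 go.py 501.2 -258.5 140 65.2
```

```text
pos [ 544.09 -236.42  240.72] tooly 94.47248594610174 tilt [ 0.  0. -1.] d cm [ 4.45 -1.87 10.07] turn 0.511 q6 -0.49 w 43.05583554754669 gf 0.0 F [-0.57  0.31  0.01] t 9.475
```

```bash
python3 -m jog '0.4 2 -1 2 0.13; 0.4 4.45 -1.87 4 0.26; 0.4 4.45 -1.87 7 0.39; 0.4 4.45 -1.87 10.07 0.511; 0.4 4.45 -1.87 10.07 0.511'; python3 go.py 501.2 -258.5 107 65.2; python3 look.py pics/w4.png; python3 fit.py /tmp/w4.png.npz
```

```text
clock: 10.1
ee_pos: [498.9, -257.6, 137.7]
orientation: [-0.672, -3.063, -0.003]
ft_force: [-1.1, 0.1, -0.4]
gripper_width: 34.2
gripper_force: 0.0
pos [ 498.87 -257.58  137.68] tooly 65.26125805964404 tilt [-0.01  0.   -1.  ] d cm [-0.27  0.01  3.07] turn 0.001 q6 -0.04 w 34.17268678647743 gf 0.0 F [-1.07  0.1  -0.4 ] t 10.1
pos [ 498.87 -257.58  137.68] tooly 65.26125805964404 tilt [-0.01  0.   -1.  ] d cm [ -8.91   2.77 -10.29] turn -0.51 q6 -0.04 w 34.17268678647743 gf 0.0 F [-1.07  0.1  -0.4 ] t 10.1
tab 0.67 [280. 283.] [ 512.5  -263.43   97.18] [ 518.43 -266.05   84.  ]
tray 0.86 [280. 351.] [ 583.31 -295.85   41.31] [ 584.17 -296.23   40.  ]
tab_corner 0.77 [280. 231.] [ 502.61 -258.6    51.18] [ 499.92 -257.43   60.  ]
rim z [38.  48.8 65.  68.8 69.7]
slope [0.  0.2]
rim rect ((583.9090576171875, -295.44439697265625), (148.92385864257812, 106.27692413330078), 11.663293838500977)
tab px [281.1 301.7] [273 271  15  48 461] top z [96.2 97.2 98. ] mean [ 521.8 -267.3   97.2] ((518.5316772460938, -266.4699401855469), (6.915268898010254, 25.914098739624023), 65.58071899414062)
```

View pics/w4.png

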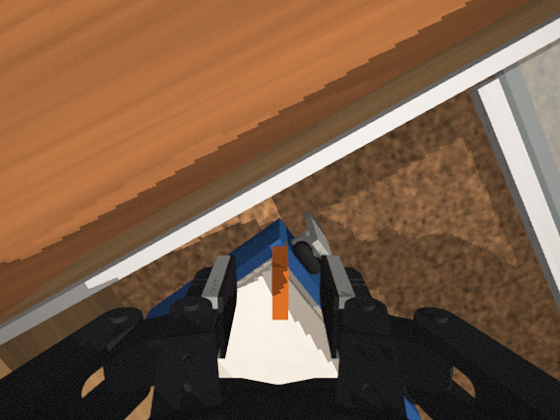

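The tab is upright at (280,283), midway between the fingertips (218 and 335), and the rim corner is at (280,231). Closing on the tab's outer upper part so it can pivot in the pads during the peel.

```bash
python3 -m jog '0.4 -0.27 0 1.5 0; 0.4 -0.27 0 3.0 0; 0.4 -0.27 0 3.0 0; 0 -0.27 0 3.0 0; 0 -0.27 0 3.0 0';  python3 -m jog '0 0 0 0 0; 0 0 0 0 0; 0 0 0 0 0';python3 go.py 501.2 -258.5 107 65.2
```

```text
clock: 11.08
ee_pos: [503.3, -259.5, 110.6]
orientation: [0.674, 3.068, -0.0]
ft_force: [-0.9, 0.1, -1.3]
gripper_width: 4.1
gripper_force: 58.7
clock: 11.45
ee_pos: [503.2, -259.5, 110.6]
orientation: [0.674, 3.068, -0.0]
ft_force: [-0.4, 0.6, 0.6]
gripper_width: 3.8
gripper_force: 58.9
pos [ 503.23 -259.45  110.56] tooly 65.20539711213164 tilt [ 0. -0. -1.] d cm [0.22 0.   0.36] turn 0.0 q6 -0.04 w 3.772245737136504 gf 58.85745584964752 F [-0.36  0.56  0.59] t 11.45
```

```bash
python3 -m jog '0.3 0 0 0 0; 0.3 0 0 0 0; 0.3 0 0 0.5 0; 0.3 0 0 0.7 0; 0 0 0 0.7 0';  python3 -m jog '0 0 0 0 0; 0 0 0 0 0; 0 0 0 0 0; 0 0 0 0 0';python3 go.py 501.2 -258.5 107 65.2
```

```text
clock: 12.08
ee_pos: [502.8, -259.3, 102.9]
orientation: [-0.674, -3.067, -0.0]
ft_force: [-1.0, 0.0, 0.1]
gripper_width: 8.6
gripper_force: 0.5
clock: 12.58
ee_pos: [502.9, -259.3, 103.1]
orientation: [-0.674, -3.068, -0.0]
ft_force: [0.2, -0.1, -2.0]
gripper_width: 5.5
gripper_force: 58.5
pos [ 502.86 -259.3   103.06] tooly 65.20211755016034 tilt [-0.  0. -1.] d cm [ 0.18  0.   -0.39] turn 0.0 q6 -0.04 w 5.50871817463197 gf 58.547587394714355 F [ 0.22 -0.14 -2.  ] t 12.575
```

```bash
python3 -m jog '0 -0.03 0 -0.15 0; 0 -0.06 0 -0.3 0; 0 -0.09 0 -0.45 0; 0 -0.12 0 -0.6 0; 0 -0.15 0 -0.8 0';python3 -m jog '0 -0.0 0 0 0; 0 0 0 0 0'; cat > st.py <<'E'
from h import *
from go import plan
np.set_printoptions(precision=1,suppress=True)
plan(501.2,-258.5,107,65.2)
def cloud(c):
    im,d,p=cam(c);f,cx,cy=K(p);T=np.array(p["extrinsics"]);v,u=np.mgrid[:420,:560]
    return im,np.stack([(u-cx)/f*d,(v-cy)/f*d,d],-1)@T[:3,:3].T+T[:3,3]
for c in ["side","scene"]:
    im,X=cloud(c)
    h=cv2.cvtColor(im,cv2.COLOR_RGB2HSV)
    b=(h[...,0]>100)&(h[...,0]<130)&(h[...,1]>120)&(X[...,0]>450)&(X[...,0]<720)&(X[...,1]>-420)&(X[...,1]<-200)&(X[...,2]>40)
    Y=X[b]
    print(c,len(Y))
    if len(Y)<30: continue
    # rim top: robust plane fit from above
    A=np.c_[Y[:,:2]-[585.3,-297],np.ones(len(Y))];w=np.ones(len(Y),bool)
    for i in range(12):
        k=np.linalg.lstsq(A[w],Y[w,2],rcond=None)[0];r=Y[:,2]-A@k;w=(r>-2.5)&(r<4)if i>3 else r>-8
    e=np.array([.909,-.416]);print("plane",k*[1000,1000,1],"tilt deg",np.degrees(np.arctan(np.hypot(k[0],k[1]))),w.sum())
    print("rimtop z tab",k[2]-93*(k[:2]@e),"far",k[2]+93*(k[:2]@e))
E
python3 st.py
```

```text
clock: 13.2
ee_pos: [504.4, -259.9, 111.5]
orientation: [-0.674, -3.068, -0.0]
ft_force: [0.0, 1.1, -2.7]
gripper_width: 5.7
gripper_force: 58.7
clock: 13.45
ee_pos: [504.6, -259.8, 112.1]
orientation: [0.674, 3.068, 0.0]
ft_force: [-1.2, 2.2, 2.8]
gripper_width: 5.5
gripper_force: 59.3
pos [ 504.6 -259.8  112.1] tooly 65.2129185402781 tilt [ 0.  0. -1.] d cm [ 0.4 -0.   0.5] turn 0.0 q6 -0.04 w 5.530665478984705 gf 59.288703203201294 F [-1.2  2.2  2.8] t 13.45
side 795
plane [-47.1  34.4  76.3] tilt deg 3.3356319920672464 329
rimtop z tab 81.63480262650461 far 71.01748276379882
scene 315
plane [-43.9  33.1  75.2] tilt deg 3.1467507302731077 258
rimtop z tab 80.23093903518686 far 70.25030499910234
```

```bash
python3 -m jog '0 -0.05 0 -0.2 0; 0 -0.1 0 -0.4 0; 0 -0.15 0 -0.6 0; 0 -0.2 0 -0.8 0; 0 -0.25 0 -1.0 0';python3 -m jog '0 -0.05 0 -0.2 0; 0 -0.1 0 -0.4 0; 0 -0.15 0 -0.6 0; 0 -0.2 0 -0.8 0; 0 -0.2 0 -0.8 0'; python3 st.py
```

```text
clock: 14.18
ee_pos: [507.3, -261.8, 121.6]
orientation: [0.674, 3.067, -0.002]
ft_force: [0.3, 0.3, -1.5]
gripper_width: 5.6
gripper_force: 58.8
clock: 14.8
ee_pos: [508.8, -262.1, 129.5]
orientation: [0.674, 3.068, -0.0]
ft_force: [-0.5, 0.9, -2.5]
gripper_width: 5.5
gripper_force: 58.9
pos [ 508.8 -262.1  129.5] tooly 65.20403559158454 tilt [ 0. -0. -1.] d cm [0.8 0.  2.3] turn 0.0 q6 -0.04 w 5.469820085152323 gf 58.88014018535614 F [-0.5  0.9 -2.5] t 14.8
side 853
plane [-34.   21.   95.5] tilt deg 2.288001370593803 325
rimtop z tab 99.14775197051186 far 91.77490035790457
scene 344
plane [-35.1  18.2  93.9] tilt deg 2.264138126935977 246
rimtop z tab 97.59453768083685 far 90.25201016651087
```

The far corner came unstuck at about 10 mm, and the tray now hangs at 2.3° with the far corner 21 mm up. I'll ease the grip slightly so the tray pivots in the pads and the far corner sinks back.

```bash
python3 -m jog '0.04 0 0 0 0';python3 -m jog '0.055 0 0 0 0'; python3 -m jog '0.06 0 0 0 0'; python3 st.py
```

```text
clock: 15.02
ee_pos: [508.5, -261.9, 129.2]
orientation: [-0.675, -3.068, -0.0]
ft_force: [-0.4, 0.1, -1.9]
gripper_width: 5.5
gripper_force: 58.9
clock: 15.15
ee_pos: [508.5, -261.9, 129.2]
orientation: [-0.674, -3.068, -0.0]
ft_force: [-0.6, -0.1, -2.1]
gripper_width: 5.4
gripper_force: 58.9
clock: 15.28
ee_pos: [508.5, -261.9, 129.3]
orientation: [-0.675, -3.068, -0.0]
ft_force: [0.3, -0.3, -1.8]
gripper_width: 5.8
gripper_force: 58.9
pos [ 508.5 -261.9  129.3] tooly 65.19981635518398 tilt [-0.  0. -1.] d cm [0.8 0.  2.2] turn -0.0 q6 -0.04 w 5.7598866668198285 gf 58.88405978679657 F [ 0.3 -0.3 -1.8] t 15.275
side 856
plane [-42.1  19.9  94.6] tilt deg 2.666159025916616 335
rimtop z tab 98.95592820209451 far 90.29806607032602
scene 345
plane [-36.2  20.3  93.6] tilt deg 2.3777377166064837 268
rimtop z tab 97.49606064080973 far 89.80099992796727
```

```bash
python3 -m jog '0.07 0 0 0 0' | tail -2;python3 -m jog '0.075 0 0 0 0'| tail -2; python3 -m jog '0.08 0 0 0 0'| tail -2; python3 st.py
```

```text
gripper_width: 5.9
gripper_force: 44.2
gripper_width: 6.5
gripper_force: 35.0
gripper_width: 6.8
gripper_force: 25.6
pos [ 508.6 -261.9  129.3] tooly 65.2008288832324 tilt [-0. -0. -1.] d cm [0.8 0.  2.2] turn 0.0 q6 -0.04 w 6.776645174881434 gf 25.641699135303497 F [-0.1 -0.1 -2.1] t 15.75
side 858
plane [-30.2  16.6  95.1] tilt deg 1.9721785934463485 339
rimtop z tab 98.26443964284293 far 91.8796312669812
scene 345
plane [-33.7  16.   93.9] tilt deg 2.13747322339077 259
rimtop z tab 97.34763357893206 far 90.40843767491702
```

Grip force can be set through the opening command, so I'm easing it further.

```bash
python3 -m jog '0.084 0 0 0 0' | tail -2;python3 -m jog '0.087 0 0 0 0'| tail -2; python3 -m jog '0.089 0 0 0 0'| tail -2; python3 st.py
```

```text
gripper_width: 7.5
gripper_force: 18.1
gripper_width: 7.0
gripper_force: 12.5
gripper_width: 7.6
gripper_force: 8.7
pos [ 508.7 -262.   129.4] tooly 65.20579814502386 tilt [ 0. -0. -1.] d cm [0.8 0.  2.2] turn 0.0 q6 -0.04 w 7.640362192637044 gf 8.743727803230286 F [ 0.3  0.4 -1. ] t 16.225
side 833
plane [-93.8  44.2  90.2] tilt deg 5.919178717956454 304
rimtop z tab 99.79083174018855 far 80.51417983252556
scene 342
plane [-98.4  44.1  89.4] tilt deg 6.151467847951336 249
rimtop z tab 99.46195405775603 far 79.42255656199598
```

The tray has sagged to 6°, with the tab corner 29 mm up and the far corner about 10 mm. One more short sag, then I tighten and hold.

```bash
python3 -m jog '0.089 0 0 0 0' | tail -2; python3 -m jog '0.06 0 0 0 0; 0.04 0 0 0 0'| tail -2; python3 st.py
```

```text
gripper_width: 7.8
gripper_force: 8.7
gripper_width: 5.5
gripper_force: 58.6
pos [ 508.6 -261.9  129.3] tooly 65.20069389734029 tilt [ 0. -0. -1.] d cm [0.8 0.  2.2] turn 0.0 q6 -0.04 w 5.52792232929734 gf 58.59187424182892 F [ 0.  -0.5 -1.9] t 16.7
side 835
plane [-90.5  45.2  90.2] tilt deg 5.77447574759725 316
rimtop z tab 99.60261674125987 far 80.81027127998546
scene 340
plane [-85.9  42.   88.9] tilt deg 5.460684593701541 257
rimtop z tab 97.76413376901904 far 79.99508168660851
```

To be sure of a true peel, I'll settle the far corner back down and raise the tab again with a light grip, which lets the tray pivot.

```bash
python3 -m jog '0.08 0 0 0 0; 0.087 0.05 0 0.3 0; 0.087 0.1 0 0.6 0; 0.087 0.15 0 0.9 0; 0.088 0.2 0 1.1 0' | tail -2;  python3 st.py;  python3 -m jog '0.088 -0.05 0 -0.3 0; 0.088 -0.1 0 -0.6 0; 0.088 -0.15 0 -0.9 0; 0.088 -0.2 0 -1.2 0; 0.088 -0.25 0 -1.4 0' | tail -2;  python3 st.py
```

```text
gripper_width: 7.4
gripper_force: 10.8
pos [ 506.6 -261.   118.1] tooly 65.20266123262232 tilt [-0.  0. -1.] d cm [0.6 0.  1.1] turn 0.0 q6 -0.04 w 7.393508820793356 gf 10.752447098493576 F [-1.7 -0.1 -0.1] t 17.425
side 813
plane [-25.7  15.5  84.3] tilt deg 1.7202273097485414 341
rimtop z tab 87.04634531904354 far 81.49812641555316
scene 316
plane [-26.9   7.8  82.8] tilt deg 1.6056812790999853 258
rimtop z tab 85.4128902534028 far 80.25633675918465
gripper_width: 7.4
gripper_force: 10.6
pos [ 509.1 -262.2  132.5] tooly 65.20265793756529 tilt [ 0. -0. -1.] d cm [0.9 0.  2.6] turn 0.0 q6 -0.04 w 7.3618071723024086 gf 10.606703907251358 F [ 0.7  0.2 -0.8] t 18.15
side 839
plane [-110.2   45.8   91.3] tilt deg 6.802221171362035 335
rimtop z tab 102.40845112148118 far 80.24326434988429
scene 336
plane [-110.3   45.    90.4] tilt deg 6.792043273723504 256
rimtop z tab 101.4536336245629 far 79.3271499480855
```

The far corner rests about 10 mm up because the tray sits a few mm towards the far side and doesn't nest. I'll lower it with that shift undone and check.

```bash
python3 -m jog '0.088 0.2 0 0.5 0; 0.088 0.4 0 1.0 0; 0.088 0.55 0 1.5 0; 0.088 0.65 0 2.0 0; 0.088 0.7 0 2.4 0' | tail -2;python3 -m jog '0.088 0 0 0.2 0; 0.088 0 0 0.4 0' | tail -2;  python3 st.py; python3 - <<'E'
from h import *
im,d,p=cam("side");save("pics/s5.png",cv2.resize(im[220:360,330:490],None,fx=4,fy=4,interpolation=2))
E
```

```text
gripper_width: 7.7
gripper_force: 11.2
gripper_width: 7.6
gripper_force: 13.5
pos [ 502.9 -259.3  104.5] tooly 65.21001255447013 tilt [ 0. -0. -1.] d cm [ 0.2 -0.  -0.3] turn 0.0 q6 -0.04 w 7.633797734021488 gf 13.476159459678456 F [-0.2  0.   1.9] t 19.125
side 791
plane [ 23.9 -67.7  77.3] tilt deg 4.108200641878056 345
rimtop z tab 72.67374045467656 far 81.95256205372158
scene 317
plane [ 26.8 -69.3  76.1] tilt deg 4.251766346514026 250
rimtop z tab 71.12396288843203 far 81.02460147949202
```

View pics/s5.png

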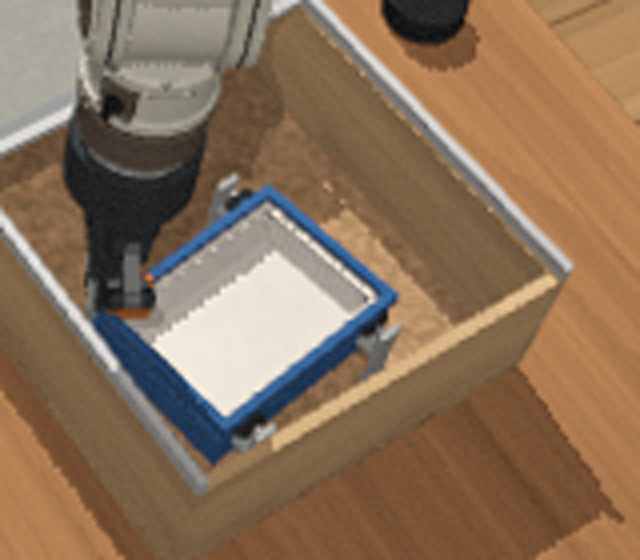

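```bash
cat > rect.py <<'E'
from st import cloud
from h import *
for c in ["side","scene"]:
    im,X=cloud(c);h=cv2.cvtColor(im,cv2.COLOR_RGB2HSV)
    b=(h[...,0]>100)&(h[...,0]<130)&(h[...,1]>120)&(X[...,0]>450)&(X[...,0]<720)&(X[...,1]>-420)&(X[...,1]<-200)&(X[...,2]>40)
    Y=X[b];A=np.c_[Y[:,:2],np.ones(len(Y))];w=np.ones(len(Y),bool)
    for i in range(12):
        k=np.linalg.lstsq(A[w],Y[w,2],rcond=None)[0];r=Y[:,2]-A@k;w=(r>-2.5)&(r<4)if i>3 else r>-8
    print(c,cv2.minAreaRect(Y[w][:,:2].astype(np.float32)))
    # lugs/bumpers: dark or grey points around
    g=(h[...,1]<60)&(X[...,0]>500)&(X[...,0]<680)&(X[...,1]>-390)&(X[...,1]<-210)&(X[...,2]>60)&(X[...,2]<76)
E
python3 rect.py | tail -2
```

```text
side ((583.8796997070312, -297.4652099609375), (152.8084716796875, 112.29366302490234), 12.315386772155762)
scene ((586.31982421875, -298.510498046875), (148.67306518554688, 113.43574523925781), 10.770561218261719)
```

```bash
python3 -m jog '0.087 -0.05 0 -0.5 0; 0.087 -0.1 0 -1.0 0; 0.087 0.05 0.1 -1.0 0; 0.087 0.12 0.24 -1.0 0; 0.088 0.18 0.24 -0.8 0' | tail -2;python3 st.py |tail -6; python3 -m jog '0.088 0.03 0 0.25 0; 0.088 0.03 0 0.5 0; 0.088 0.03 0 0.75 0; 0.088 0.03 0 0.75 0' | tail -2;  python3 st.py; python3 rect.py | tail -2
```

```text
gripper_width: 7.2
gripper_force: 11.6
side 858
plane [ 2.7 13.5 80.8] tilt deg 0.788184310791524 349
rimtop z tab 81.05560872452774 far 80.47337022435092
scene 353
plane [-7.8 14.9 79.7] tilt deg 0.9645407447539958 256
rimtop z tab 80.97963085914087 far 78.5082756058353
gripper_width: 7.6
gripper_force: 17.9
pos [ 502.9 -258.1  109.7] tooly 65.14598434054137 tilt [ 0. -0. -1.] d cm [ 0.1 -0.1  0.3] turn -0.001 q6 -0.04 w 7.645180278492337 gf 17.94939171290025 F [-6.8 -0.1 23.2] t 20.7
side 827
plane [-11.7  66.1  78.3] tilt deg 3.842307161185497 312
rimtop z tab 81.86110372998577 far 74.773299492432
scene 359
plane [-12.4  58.9  77.2] tilt deg 3.4441988330157214 258
rimtop z tab 80.5188655977292 far 73.86529681895495
side ((582.9990234375, -294.25482177734375), (152.6666259765625, 113.2437973022461), 13.218240737915039)
scene ((585.4781494140625, -295.0659484863281), (149.8419189453125, 111.69243621826172), 11.845124244689941)
```

```bash
python3 -m jog '0.087 0 0 -0.3 0; 0.087 0 0 -0.6 0; 0.087 -0.1 -0.13 -0.6 0; 0.088 -0.1 -0.13 -0.4 0; 0.088 -0.1 -0.13 -0.1 0' | tail -2; python3 -m jog '0.088 0 0 0.2 0; 0.088 0 0 0.45 0; 0.088 0 0 0.45 0' ;  python3 st.py; python3 rect.py | tail -2
```

```text
gripper_width: 7.6
gripper_force: 18.8
clock: 22.0
ee_pos: [503.6, -258.5, 106.7]
orientation: [0.673, 3.062, -0.003]
ft_force: [-7.8, 2.6, 29.0]
gripper_width: 7.9
gripper_force: 22.3
pos [ 503.6 -258.5  106.7] tooly 65.2038060056241 tilt [ 0. -0. -1.] d cm [ 0.2 -0.1 -0. ] turn 0.0 q6 -0.04 w 7.9173192535115495 gf 22.299002821091563 F [-7.8  2.6 29. ] t 22.0
side 813
plane [-7.  59.5 78.3] tilt deg 3.425586643343183 312
rimtop z tab 81.20303904192922 far 75.42480659622932
scene 343
plane [-9.  58.  77.3] tilt deg 3.360446652325623 256
rimtop z tab 80.28146384745853 far 74.27272281671301
side ((582.0787353515625, -294.1708068847656), (150.2622528076172, 110.83085632324219), 11.43946647644043)
scene ((584.6458129882812, -294.8800964355469), (148.57090759277344, 111.57745361328125), 10.868847846984863)
```

```bash
python3 -m jog '0.05 0 0 0 0; 0.05 0 0 -0.5 0; 0.05 0 0 -1 0; 0.05 0 0 -1.5 0; 0.05 0 0 -1.5 0' ; python3 st.py; python3 rect.py|tail -2; python3 - <<'E'
from h import *
im,d,p=cam("side");a=im[220:360,330:490]
im,d,p=cam("scene");b=im[250:370,150:290]
save("pics/s6.png",np.hstack([cv2.resize(a,(400,350),interpolation=2),cv2.resize(b,(400,350),interpolation=2)]))
E
```

```text
clock: 22.92
ee_pos: [501.6, -257.4, 115.5]
orientation: [-0.674, -3.066, -0.001]
ft_force: [-0.7, 0.2, -1.5]
gripper_width: 6.3
gripper_force: 58.5
pos [ 501.6 -257.4  115.5] tooly 65.20758672622654 tilt [-0.  0. -1.] d cm [-0.  -0.1  0.8] turn 0.0 q6 -0.04 w 6.263962828247828 gf 58.53283166885376 F [-0.7  0.2 -1.5] t 22.925
side 880
plane [-35.6  42.4  85.4] tilt deg 3.172458770102447 316
rimtop z tab 90.04286282926134 far 80.73226315781415
scene 374
plane [-38.8  36.2  84. ] tilt deg 3.0367405662582345 249
rimtop z tab 88.71455598349074 far 79.3578657767335
side ((579.4550170898438, -293.3310546875), (152.1717529296875, 110.10421752929688), 11.721497535705566)
scene ((582.6293334960938, -293.5514221191406), (149.84326171875, 112.14917755126953), 11.813636779785156)
```

View pics/s6.png

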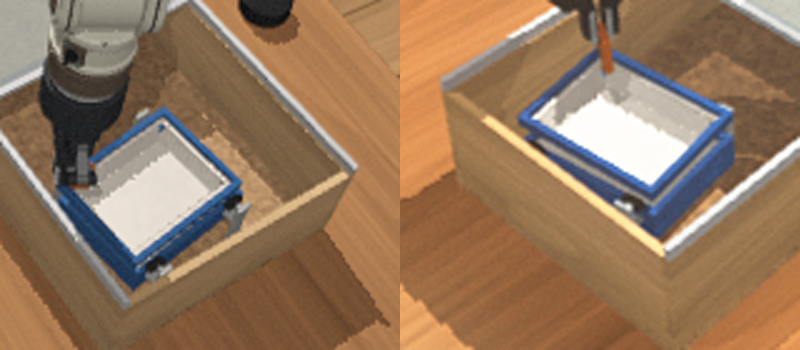

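The tray now hangs free above the stack at both corners, with its tab in the fingers at (75,175) left and (607,55) right. I'm shifting it back over the nest and lowering it with a firm grip.

```bash
python3 -m jog '0.05 -0.24 -0.05 0 0; 0.05 -0.48 -0.09 0 0; 0.05 -0.48 -0.09 0.3 0; 0.05 -0.48 -0.09 0.5 0; 0.05 -0.48 -0.09 0.5 0' ; python3 st.py;python3 rect.py|tail -2;  python3 -m jog '0.05 0 0 0.2 0; 0.05 0 0 0.4 0; 0.05 0 0 0.4 0' ; python3 st.py; python3 rect.py|tail -2
```

```text
clock: 23.95
ee_pos: [506.2, -260.6, 111.3]
orientation: [0.674, 3.068, -0.0]
ft_force: [0.5, 0.0, -0.8]
gripper_width: 6.2
gripper_force: 58.7
pos [ 506.2 -260.6  111.3] tooly 65.20183669819018 tilt [ 0. -0. -1.] d cm [ 0.5 -0.   0.4] turn 0.0 q6 -0.04 w 6.190630511603064 gf 58.7406063079834 F [ 0.5  0.  -0.8] t 23.95
side 849
plane [-17.   25.7  83.2] tilt deg 1.763099244898666 333
rimtop z tab 85.59147381926387 far 80.73536784967747
scene 351
plane [-12.6  24.8  82. ] tilt deg 1.5934158610105094 271
rimtop z tab 84.00163390035387 far 79.95144229033689
side ((584.2705078125, -296.63665771484375), (151.13099670410156, 110.50116729736328), 12.041852951049805)
scene ((588.171630859375, -297.6607971191406), (148.46957397460938, 111.9217758178711), 11.35077953338623)
clock: 24.62
ee_pos: [505.8, -260.3, 107.4]
orientation: [-0.674, -3.068, -0.0]
ft_force: [-2.9, 2.2, 2.7]
gripper_width: 6.3
gripper_force: 59.3
pos [ 505.8 -260.3  107.4] tooly 65.21220248495888 tilt [-0.  0. -1.] d cm [ 0.5 -0.   0. ] turn 0.0 q6 -0.04 w 6.3433524045073755 gf 59.27006006240845 F [-2.9  2.2  2.7] t 24.625
side 857
plane [ 1.6  3.7 81.4] tilt deg 0.23043774325019212 316
rimtop z tab 81.39309798586305 far 81.38474366945695
scene 321
plane [ 1.8  5.2 80. ] tilt deg 0.3127117355486114 253
rimtop z tab 80.07267584338935 far 79.96854236145167
side ((584.4326782226562, -296.5151062011719), (152.75164794921875, 111.29534149169922), 11.38977336883545)
scene ((587.607177734375, -297.689453125), (149.12171936035156, 112.81700897216797), 11.175230979919434)
```

```bash
python3 -m jog '0.085 0 0 0 0; 0.085 0.06 0.08 0.05 0; 0.085 0.12 0.16 0.1 0; 0.085 0.06 0.08 0.15 0; 0.085 0.06 0.08 0.2 0' ; python3 st.py;python3 rect.py|tail -2;  python3 -m jog '0.086 0.06 0.08 0.1 0; 0.086 0.0 0 0.2 0; 0.086 0 -0.0 0.3 0; 0.086 0 0 0.3 0' ; python3 st.py; python3 rect.py|tail -2
```

```text
clock: 25.55
ee_pos: [506.0, -260.1, 106.3]
orientation: [0.675, 3.067, -0.001]
ft_force: [-4.9, 0.6, 9.4]
gripper_width: 7.5
gripper_force: 22.0
pos [ 506.  -260.1  106.3] tooly 65.17985059190313 tilt [ 0. -0. -1.] d cm [ 0.5 -0.1 -0.1] turn -0.0 q6 -0.04 w 7.527999044228112 gf 22.036613523960114 F [-4.9  0.6  9.4] t 25.55
side 861
plane [ 7.9 -5.9 80.6] tilt deg 0.5618566712080961 365
rimtop z tab 79.66426875252827 far 81.44636118631209
scene 311
plane [ 6.5 -7.1 79.6] tilt deg 0.5497335599840598 247
rimtop z tab 78.76311228127939 far 80.40787037118623
side ((585.419189453125, -296.68792724609375), (153.69967651367188, 111.42585754394531), 12.505470275878906)
scene ((587.1381225585938, -298.2875671386719), (150.35321044921875, 111.90855407714844), 11.866056442260742)
clock: 26.35
ee_pos: [506.7, -259.8, 102.5]
orientation: [0.674, 3.067, -0.0]
ft_force: [0.0, 0.9, 3.3]
gripper_width: 7.3
gripper_force: 20.7
pos [ 506.7 -259.8  102.5] tooly 65.21416955893505 tilt [ 0. -0. -1.] d cm [ 0.6 -0.1 -0.5] turn 0.0 q6 -0.04 w 7.253819689830999 gf 20.724018216133118 F [0.  0.9 3.3] t 26.35
side 830
plane [ 19.4 -39.6  79. ] tilt deg 2.5246204461672215 339
rimtop z tab 75.83281869221743 far 82.17780774201255
scene 279
plane [ 17.3 -42.7  77.8] tilt deg 2.6375916344879182 237
rimtop z tab 74.7072939256836 far 80.93841844932167
side ((585.7435302734375, -297.6138610839844), (153.35687255859375, 110.7400131225586), 11.573063850402832)
scene ((587.9562377929688, -298.61669921875), (150.91224670410156, 112.87055206298828), 12.028690338134766)
```

The tray keeps catching on the -y bumpers. I'll release it, look from above, and press it home with closed fingertips so the peel starts fresh.

```bash
python3 -m jog '0.3 0 0 0 0; 0.35 0 0 0 0; 0.35 0 0 -4 0; 0.35 -2 0 -9 0; 0.35 -4 0 -13.5 0'; python3 look.py pics/w7.png; python3 fit.py /tmp/w7.png.npz; python3 st.py; python3 rect.py|tail -2
```

```text
clock: 27.28
ee_pos: [542.1, -276.4, 238.6]
orientation: [-0.675, -3.067, -0.0]
ft_force: [0.0, 0.3, 0.3]
gripper_width: 29.6
gripper_force: 0.0
pos [ 542.05 -276.35  238.63] tooly 65.19181525705339 tilt [-0.  0. -1.] d cm [-4.27  2.67 -0.14] turn -0.512 q6 -0.04 w 29.593614300589856 gf 0.0 F [0.   0.32 0.31] t 27.275
tab 0.57 [275. 164.] [ 516.57 -267.41   99.6 ] [ 518.69 -268.51   84.  ]
tray 0.89 [271. 243.] [ 585.91 -303.88   46.89] [ 588.2  -305.07   40.  ]
tab_corner 0.96 [273. 138.] [ 502.07 -262.98   58.29] [ 501.95 -262.9    60.  ]
far_corner 0.58 [277. 348.] [ 664.12 -334.49   80.9 ] [ 677.69 -340.82   60.  ]
stack 0.65 [431. 162.] [ 587.65 -140.24   10.73] [ 572.71 -155.41   60.  ]
stack 0.62 [278. 161.] [ 515.23 -264.94   99.18] [ 520.35 -267.32   60.  ]
rim z [58.6 68.9 71.1 77.8 79.7]
slope [ 0.  -0.1]
rim rect ((585.521484375, -297.9635925292969), (149.80165100097656, 110.41423034667969), 12.050675392150879)
tab px [278.  165.1] [273 146  11  39 418] top z [96.7 98.4 99.4] mean [ 518.3 -266.1   98.3] ((518.2433471679688, -266.13116455078125), (7.142446041107178, 26.700223922729492), 65.29071044921875)
pos [ 540.8 -275.7  235.3] tooly 65.19880595405486 tilt [-0.  0. -1.] d cm [ 4.3 -0.1 12.8] turn -0.0 q6 -0.04 w 29.81909225507214 gf 0.0 F [-0.2  0.6 -0.3] t 27.625
side 832
plane [ 20.8 -91.9  77.1] tilt deg 5.38402321547172 350
rimtop z tab 71.75394384203715 far 82.37860206691919
scene 290
plane [ 17.5 -93.7  76. ] tilt deg 5.446624226268635 268
rimtop z tab 70.89969086936631 far 81.10418250467922
side ((585.308349609375, -297.59649658203125), (153.0435028076172, 111.76074981689453), 12.838817596435547)
scene ((587.6357421875, -299.1761779785156), (151.23651123046875, 111.815185546875), 12.443548202514648)
```

View pics/w7.png

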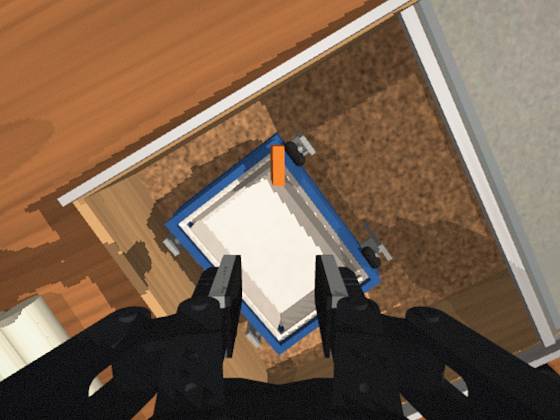

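The +y side is fully home, but the whole -y side rides on its bumpers (hidden under the rim near (170,245) and (253,338)). The tray sits about 1.5 mm too far in -y. I'll regrip the tab, shift it +y and let go.

```bash
python3 go.py 502.7 -259 103 65.2; python3 -m jog '0.3 4.15 -0.1 4 0; 0.3 4.15 -0.1 8 0; 0.3 4.15 -0.1 12 0; 0.3 4.15 -0.1 13.25 0; 0 4.15 -0.1 13.25 0'; python3 -m jog '0 0 0 0 0; 0 0 0 0 0; 0 0.06 0.08 -0.05 0; 0 0.11 0.15 -0.05 0; 0 0.13 0.18 -0.05 0'; python3 go.py 502.7 -259 103 65.2;  python3 rect.py
```

```text
pos [ 541.85 -276.2   236.74] tooly 65.20421761134517 tilt [-0.  0. -1.] d cm [ 4.26 -0.08 13.38] turn 0.0 q6 -0.04 w 30.014033951939894 gf 0.0 F [ 0.99 -0.93  1.29] t 27.925
clock: 28.55
ee_pos: [503.9, -259.7, 104.5]
orientation: [-0.674, -3.067, -0.001]
ft_force: [0.6, 5.3, 2.8]
gripper_width: 8.4
gripper_force: 2.2
clock: 29.18
ee_pos: [504.5, -258.6, 106.0]
orientation: [0.675, 3.066, -0.002]
ft_force: [0.4, -2.4, 0.0]
gripper_width: 5.3
gripper_force: 58.6
pos [ 504.52 -258.64  106.02] tooly 65.17500236840624 tilt [ 0. -0. -1.] d cm [ 0.15 -0.11  0.3 ] turn -0.0 q6 -0.04 w 5.305832451102275 gf 58.641996500082314 F [ 0.39 -2.45  0.04] t 29.175
pos [ 504.5 -258.6  106. ] tooly 65.17500236840624 tilt [ 0. -0. -1.] d cm [ 0.3 -0.1 -0.1] turn -0.0 q6 -0.04 w 5.305832451102275 gf 58.641996500082314 F [ 0.4 -2.4  0. ] t 29.175
side 826
plane [ 17.  -69.8  77.7] tilt deg 4.108308540952919 355
rimtop z tab 73.56783696571438 far 81.84375159022028
scene 287
plane [ 18.5 -73.2  76.5] tilt deg 4.316642039277636 255
rimtop z tab 72.10051423509026 far 80.88512500423391
side ((585.5473022460938, -297.17803955078125), (153.02737426757812, 111.59569549560547), 12.464990615844727)
scene ((588.1080932617188, -298.007568359375), (151.66929626464844, 114.20199584960938), 11.854212760925293)
```

```bash
python3 -m jog '0 0.06 0.09 0 0; 0 0.1 0.14 0 0; 0.1 0.1 0.14 0 0; 0.25 0.1 0.14 0 0; 0.25 0.1 0.14 0 0';  python3 rect.py
```

```text
clock: 30.0
ee_pos: [502.8, -255.2, 104.9]
orientation: [-0.674, -3.067, -0.002]
ft_force: [0.4, 0.3, 1.0]
gripper_width: 21.5
gripper_force: 0.0
pos [ 502.8 -255.2  104.9] tooly 65.22359802640135 tilt [-0.  0. -1.] d cm [ 0.  -0.4 -0.2] turn 0.0 q6 -0.04 w 21.47392753052041 gf 0.0 F [0.4 0.3 1. ] t 30.0
side 824
plane [ 13.9 -79.6  77.4] tilt deg 4.621456800648671 320
rimtop z tab 73.16151324902134 far 81.67076237190287
scene 279
plane [ 11.2 -77.7  76.4] tilt deg 4.4890951040593565 250
rimtop z tab 72.41464654634987 far 80.31455804571573
side ((585.7015991210938, -298.7171936035156), (151.68710327148438, 111.33747100830078), 12.892152786254883)
scene ((587.8405151367188, -298.5770263671875), (150.49073791503906, 112.65325164794922), 13.017952919006348)
```

```bash
python3 -m jog '0.3 0 0 -2 0; 0.2 0 0 -5 0; 0 0 0 -5 0; 0 0 0 -5 0; 0 0 0 -5 0'; python3 go.py 597 -351.5 110 65.2
```

```text
clock: 30.82
ee_pos: [502.6, -255.6, 154.1]
orientation: [-0.674, -3.066, -0.001]
ft_force: [0.0, -0.3, -0.1]
gripper_width: 0.0
gripper_force: 0.0
pos [ 502.59 -255.6   154.07] tooly 65.20259475581062 tilt [-0.  0. -1.] d cm [-12.6   -4.75   4.38] turn 0.0 q6 -0.04 w 0.025498304743708664 gf 0.0 F [ 0.04 -0.29 -0.12] t 30.825
```

```bash
python3 -m jog '0 -4.2 -1.6 0 0; 0 -8.4 -3.2 0 0; 0 -12.6 -4.75 0 0; 0 -12.6 -4.75 2.5 0; 0 -12.6 -4.75 4.6 0'; python3 -m jog '0 0 0 0.3 0; 0 0 0 0.6 0; 0 0 0 0.9 0; 0 0 0 1.1 0; 0 0 0 1.1 0'; python3 rect.py
```

```text
clock: 31.45
ee_pos: [597.5, -352.1, 106.5]
orientation: [-0.675, -3.066, -0.001]
ft_force: [-1.1, 0.7, 0.2]
gripper_width: -0.3
gripper_force: 0.0
clock: 32.08
ee_pos: [597.9, -352.0, 98.7]
orientation: [0.674, 3.068, -0.0]
ft_force: [0.2, 0.1, -0.3]
gripper_width: -0.0
gripper_force: 0.0
pos [ 597.9 -352.    98.7] tooly 65.20293387337402 tilt [ 0. -0. -1.] d cm [12.7  4.4 -0.8] turn 0.0 q6 -0.1 w -0.008251792945538756 gf 0.0 F [ 0.2  0.1 -0.3] t 32.075
side 629
plane [ 18.1 -81.5  77.5] tilt deg 4.774809164920317 215
rimtop z tab 72.81352186106128 far 82.18517261425964
scene 233
plane [ 13.1 -86.   76. ] tilt deg 4.9694310583413746 210
rimtop z tab 71.5288831260277 far 80.398170967287
side ((585.4949340820312, -297.384765625), (154.98452758789062, 110.0252914428711), 13.728904724121094)
scene ((586.974609375, -297.8883056640625), (151.83108520507812, 113.14268493652344), 12.238017082214355)
```

```bash
python3 -m jog '0 0 0 0.2 0; 0 0 0 0.4 0; 0 0 0 0.4 0';python3 -m jog '0 0.03 0.04 0.2 0; 0 0.09 0.12 0.4 0; 0 0.15 0.2 0.5 0'; python3 rect.py
```

```text
clock: 32.65
ee_pos: [598.1, -352.2, 96.6]
orientation: [0.674, 3.066, -0.001]
ft_force: [-2.3, 1.3, 8.3]
gripper_width: 0.3
gripper_force: 4.3
clock: 33.02
ee_pos: [598.3, -352.5, 96.0]
orientation: [0.675, 3.061, -0.01]
ft_force: [-6.7, -2.3, 23.8]
gripper_width: 0.1
gripper_force: 11.9
pos [ 598.3 -352.5   96. ] tooly 65.11843528052937 tilt [ 0. -0. -1.] d cm [12.8  4.4 -1.2] turn -0.001 q6 -0.1 w 0.08844039453474913 gf 11.893373634569286 F [-6.7 -2.3 23.8] t 33.025
side 619
plane [ 16.1 -70.9  77.1] tilt deg 4.1567294342829415 228
rimtop z tab 72.9545018581423 far 81.16752673767226
scene 227
plane [ 17.7 -74.2  75.8] tilt deg 4.36022827155211 200
rimtop z tab 71.40452560555448 far 80.14052683367771
side ((585.8460693359375, -298.95196533203125), (151.27056884765625, 110.81716918945312), 11.834162712097168)
scene ((587.9039306640625, -298.87353515625), (148.712646484375, 113.51727294921875), 12.264697074890137)
```

Pressing doesn't seat it. I'll back off and peel from here with the light pivoting grip. With the tab up, the far corner tips below the bumper tops, as measured before.

```bash
python3 -m jog '0 0 0 -2 0; 0 0 0 -5.5 0; 0.3 4.2 1.6 -5.5 0; 0.3 8.4 3.2 -5.5 0; 0.3 12.6 4.3 -5.5 0'; python3 -m jog '0.3 0 0 0 0;0.3 0 0 0 0'; python3 look.py pics/w8.png; python3 fit.py /tmp/w8.png.npz; python3 go.py 502.7 -259 103 65.2
```

```text
clock: 33.85
ee_pos: [500.0, -256.6, 144.3]
orientation: [0.674, 3.068, 0.0]
ft_force: [0.2, -0.0, 0.1]
gripper_width: 25.5
gripper_force: 0.0
clock: 34.1
ee_pos: [501.8, -258.1, 145.0]
orientation: [0.674, 3.066, -0.001]
ft_force: [0.3, 0.7, 0.8]
gripper_width: 25.5
gripper_force: 0.0
pos [ 501.85 -258.14  144.96] tooly 65.20489850754545 tilt [ 0. -0. -1.] d cm [-8.7   2.7  -9.49] turn -0.511 q6 -0.04 w 25.51058152807409 gf 0.0 F [0.34 0.73 0.83] t 34.1
tab 0.84 [278. 276.] [ 514.78 -265.12   98.3 ] [ 521.01 -268.02   84.  ]
tray 0.75 [272. 350.] [ 586.14 -302.18   46.13] [ 590.15 -304.15   40.  ]
tab_corner 0.98 [274. 225.] [ 501.63 -261.33   57.48] [ 500.9  -260.96   60.  ]
far_corner 0.3 [275. 280.] [ 516.05 -266.97   98.25] [ 532.99 -275.11   60.  ]
rim z [38.3 48.5 58.8 69.4 74.5]
slope [0.1 0.1]
rim rect ((584.9985961914062, -294.92041015625), (150.8998565673828, 105.31311798095703), 12.309945106506348)
tab px [278.5 282.9] [271 257  16  53 804] top z [97.2 98.5 99.5] mean [ 518.3 -266.3   98.5] ((518.52099609375, -266.423583984375), (7.566897869110107, 28.33626937866211), 65.32234954833984)
pos [ 501.42 -258.07  144.09] tooly 65.18541218900674 tilt [ 0. -0. -1.] d cm [-0.16 -0.03  4.11] turn -0.0 q6 -0.04 w 25.58700603184111 gf 0.0 F [0.58 0.3  0.89] t 34.45
```

```bash
python3 -m jog '0.3 -0.16 -0.03 2 0; 0.3 -0.16 -0.03 4.1 0; 0.2 -0.16 -0.03 4.1 0; 0.08 -0.16 -0.03 4.1 0; 0.08 -0.16 -0.03 4.1 0' | tail -2; python3 -m jog '0.08 0 0 0 0; 0.086 0 0 -0.3 0; 0.086 -0.03 0 -0.6 0; 0.086 -0.06 0 -0.9 0; 0.086 -0.1 0 -1.2 0'; python3 st.py;  python3 -m jog '0.086 -0.05 0 -0.4 0; 0.086 -0.1 0 -0.8 0; 0.086 -0.15 0 -1.2 0; 0.086 -0.2 0 -1.6 0; 0.087 -0.25 0 -1.8 0'; python3 rect.py
```

```text
gripper_width: 7.7
gripper_force: 18.3
clock: 35.7
ee_pos: [503.3, -258.9, 115.6]
orientation: [0.674, 3.068, 0.001]
ft_force: [-0.8, 0.2, -2.6]
gripper_width: 7.3
gripper_force: 13.0
pos [ 503.3 -258.9  115.6] tooly 65.21197508421153 tilt [ 0.  0. -1.] d cm [ 0.2 -0.1  0.9] turn 0.0 q6 -0.04 w 7.277444842352861 gf 13.018649071455002 F [-0.8  0.2 -2.6] t 35.7
side 815
plane [-19.    5.8  83.1] tilt deg 1.1362775818873534 349
rimtop z tab 84.90042460800282 far 81.24394001040275
scene 320
plane [-22.4   1.5  82.3] tilt deg 1.2843807369489917 257
rimtop z tab 84.27772937795233 far 80.37641523559633
clock: 36.42
ee_pos: [505.5, -260.1, 133.7]
orientation: [0.674, 3.068, 0.0]
ft_force: [-0.3, 0.7, -1.2]
gripper_width: 7.5
gripper_force: 11.4
pos [ 505.5 -260.1  133.7] tooly 65.20368055756182 tilt [ 0. -0. -1.] d cm [ 0.5 -0.   2.7] turn 0.0 q6 -0.04 w 7.452665168837438 gf 11.38649806380272 F [-0.3  0.7 -1.2] t 36.425
side 868
plane [-131.5   65.4   91.8] tilt deg 8.353785279754373 294
rimtop z tab 105.41603243830541 far 78.12638635552953
scene 359
plane [-128.    59.5   90.5] tilt deg 8.035645475454965 244
rimtop z tab 103.60990707987976 far 77.36049750189507
side ((583.939697265625, -296.412109375), (150.8945770263672, 109.72897338867188), 11.912100791931152)
scene ((587.50634765625, -296.76434326171875), (149.86154174804688, 111.61392974853516), 12.122455596923828)
```

Peeled cleanly: the tab corner is about 34 mm up and the far corner about 7 mm. I'll hold briefly, tighten and lift straight up.

```bash
python3 -m jog '0.086 0 0 0 0; 0.05 0 0 0 0; 0 0 0 0 0; 0 0 0 0 0' | tail -2; python3 -m jog '0 0 0 -0.5 0; 0 0 0 -1.2 0; 0 0 0 -2.5 0; 0 0 0 -4 0; 0 0 0 -5.5 0'; python3 -m jog '0 0 0 -2 0; 0 0 0 -4 0; 0 0 0 -6 0; 0 0 0 -8.5 0; 0 0 0 -9.5 0'; python3 go.py 382 395.5 285; python3 rect.py; python3 - <<'E'
from h import *
im,d,p=cam("side");a=im[150:360,270:510]
im,d,p=cam("scene");b=im[190:370,150:390]
save("pics/s9.png",np.hstack([cv2.resize(a,(400,350),interpolation=2),cv2.resize(b,(400,300),interpolation=2)[:350] if 0 else cv2.resize(b,(400,350),interpolation=2)]))
E
```

```text
gripper_width: 5.2
gripper_force: 59.1
clock: 37.75
ee_pos: [505.8, -260.2, 189.9]
orientation: [0.674, 3.067, -0.0]
ft_force: [0.2, 0.3, -2.1]
gripper_width: 5.5
gripper_force: 59.0
clock: 38.38
ee_pos: [506.2, -260.4, 285.9]
orientation: [0.674, 3.065, -0.002]
ft_force: [-0.1, -0.2, -2.0]
gripper_width: 5.0
gripper_force: 59.0
pos [ 506.18 -260.44  285.92] tooly 65.20013205647379 tilt [ 0. -0. -1.] d cm [38.79 54.34 -0.07] turn 0 q6 -0.04 w 4.979114374407492 gf 58.981332778930664 F [-0.11 -0.25 -1.96] t 38.375
pos [ 506.2 -260.4  285.9] tooly 65.20013205647379 tilt [ 0. -0. -1.] d cm [ 0.6 -0.  17.9] turn 0.0 q6 -0.04 w 4.979114374407492 gf 58.981332778930664 F [-0.1 -0.2 -2. ] t 38.375
side 1067
plane [-145.9   66.1  241.5] tilt deg 9.101187857989427 422
rimtop z tab 256.34586049811753 far 226.55965129189175
scene 537
plane [-140.6   68.5  241.2] tilt deg 8.886835576286543 260
rimtop z tab 255.76747628963653 far 226.70264543923525
side ((584.9930419921875, -296.35546875), (151.46018981933594, 109.65805053710938), 12.259627342224121)
scene ((586.036865234375, -295.9880676269531), (150.32186889648438, 110.01200866699219), 11.099302291870117)
```

View pics/s9.png

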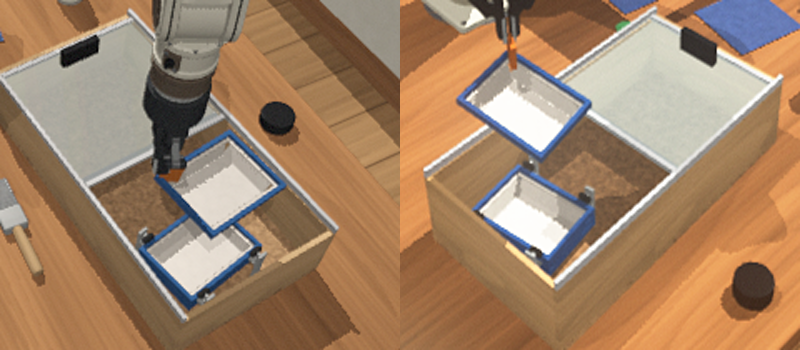

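The tray is free at about 9° tilt, the stack sits flat in place (200,255), and the panel is open. Carrying it to the pad.

```bash
python3 -m jog '0 1.2 1.7 0 0; 0 3.4 4.8 0 0; 0 5.7 8 0 0; 0 8 11.2 0 0; 0 10.3 14.4 0 0'; python3 -m jog '0 2.3 3.2 0 0; 0 4.6 6.4 0 0; 0 6.9 9.6 0 0; 0 9.2 12.8 0 0; 0 11.5 16 0 0';python3 -m jog '0 2.3 3.2 0 0; 0 4.6 6.4 0 0; 0 6.9 9.6 0 0; 0 9.2 12.8 0 0; 0 11.2 15.6 0 0';python3 go.py 382 395.5 285
```

```text
clock: 39.3
ee_pos: [471.5, -84.9, 282.4]
orientation: [-0.675, -3.067, -0.0]
ft_force: [0.4, 0.8, -1.8]
gripper_width: 5.3
gripper_force: 59.0
clock: 39.92
ee_pos: [434.2, 108.5, 282.5]
orientation: [-0.674, -3.067, 0.001]
ft_force: [0.4, -0.3, -1.1]
gripper_width: 5.2
gripper_force: 59.0
clock: 40.55
ee_pos: [398.0, 297.2, 282.4]
orientation: [-0.673, -3.067, 0.002]
ft_force: [0.7, -0.2, -1.3]
gripper_width: 5.2
gripper_force: 59.1
pos [397.97 297.15 282.38] tooly 65.23737789691685 tilt [-0. -0. -1.] d cm [ 5.57  8.26 -0.27] turn 0 q6 1.07 w 5.168236068836326 gf 59.05266344547272 F [ 0.71 -0.18 -1.29] t 40.55
```

```bash
python3 -m jog '0 2.2 3.2 0 0; 0 4 5.9 0 0; 0 5 7.4 0 0; 0 5.4 8 0 0; 0 5.4 8 0 0'; python3 -m jog '0 0 0 0 0; 0 0 0 0 0; 0 0 0 0 0; 0 0 0 0 0'; python3 - <<'E'
from h import *
from st import cloud
for c in ["side","scene"]:
    im,X=cloud(c);h=cv2.cvtColor(im,cv2.COLOR_RGB2HSV)
    b=(h[...,0]>95)&(h[...,0]<130)&(h[...,1]>100)&(X[...,0]>300)&(X[...,0]<620)&(X[...,1]>200)&(X[...,1]<520)&(X[...,2]>150)&(X[...,2]<300)
    Y=X[b];A=np.c_[Y[:,:2],np.ones(len(Y))]
    k=np.linalg.lstsq(A,Y[:,2],rcond=None)[0]
    print(c,len(Y),cv2.minAreaRect(Y[:,:2].astype(np.float32)),"z",np.percentile(Y[:,2],[2,50,98]),"tilt",np.degrees(np.hypot(*k[:2])))
    # panel edge & stack
    s=(h[...,0]>100)&(h[...,0]<130)&(h[...,1]>120)&(X[...,0]>450)&(X[...,0]<720)&(X[...,1]>-420)&(X[...,1]<-200)&(X[...,2]>52)
    print("stack",cv2.minAreaRect(X[s][:,:2].astype(np.float32)))
    if c=="side": a=im[60:330,120:480]
save("pics/s10.png",cv2.resize(a,None,fx=2,fy=2))
E
```

```text
clock: 41.18
ee_pos: [383.4, 390.8, 283.0]
orientation: [-0.675, -3.068, 0.002]
ft_force: [1.4, 0.2, -2.1]
gripper_width: 5.4
gripper_force: 59.0
clock: 41.68
ee_pos: [383.5, 391.0, 283.4]
orientation: [0.675, 3.068, 0.0]
ft_force: [-0.6, -0.2, -1.9]
gripper_width: 5.4
gripper_force: 59.0
pos [383.5 391.  283.4] tooly 65.17816832309006 tilt [ 0.  0. -1.] d cm [-37.9 -54.   17.6] turn -0.0 q6 1.23 w 5.3976715739311185 gf 59.018189907073975 F [-0.6 -0.2 -1.9] t 41.675
side 600
plane [ 3.7  2.7 62.2] tilt deg 0.2656573173310978 302
rimtop z tab 62.02510408121608 far 62.44555753502143
scene 280
plane [ 3.1  3.4 60.5] tilt deg 0.26274583974229665 252
rimtop z tab 60.392493341883245 far 60.64446193595722
side 373 ((463.5403137207031, 355.2243957519531), (157.32034301757812, 117.146484375), 14.393220901489258) z [214.8 235.4 253. ] tilt 10.533534400452371
stack ((584.3312377929688, -296.1437683105469), (153.59481811523438, 112.37063598632812), 12.151494979858398)
scene 266 ((464.1061096191406, 353.4337463378906), (152.1743927001953, 117.6174087524414), 13.610172271728516) z [218.7 234.  249.6] tilt 9.776384519779501
stack ((584.0286254882812, -296.1546630859375), (153.12657165527344, 113.57462310791016), 11.515027046203613)
```

View pics/s10.png

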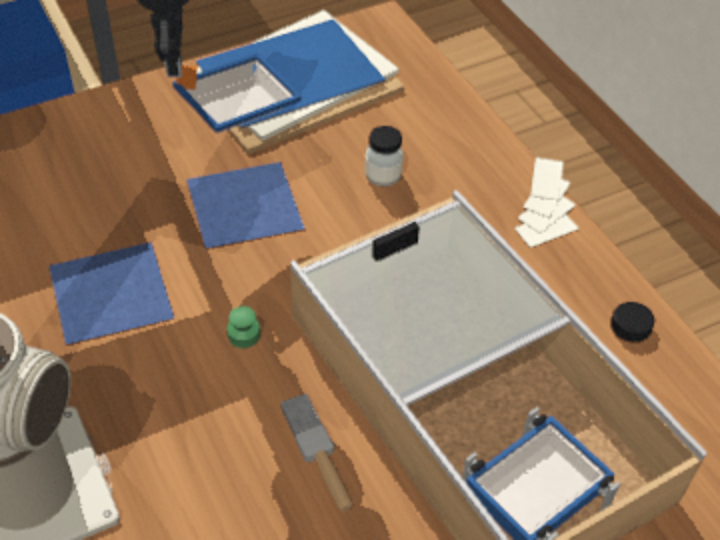

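The tray hangs still at (240,90), about 6 mm off the pad's centre, tilted roughly 10° with its underside near 20 cm. The stack, panel, jar, stopper and brush are all in place, so I'm handing in.

```bash
python3 -c "
from workcell import arm
print(arm.sign_off())"
```

```text
the job is handed in; nothing more can be done
None
```

I handed the job in with the panel fully open and the tray held still, about 20 cm up and roughly 10° from level, about 6 mm off the pad's middle, with the trays below and bystanders in place; the first peel let the far corner up about 20 mm early, so I set the tray back (it never fully re-seated) and peeled again, tab about 34 mm up with the far corner about 7 mm; sign-off returned no verdict.

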